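Dry-lay two kerb pieces tight into the corner fence

ROBOT

A 6-joint arm with a two-finger parallel gripper is mounted at the origin on the work surface. World frame = base frame: x ahead of the robot, y to its left, z up, the work surface at z = 0. Lengths are in mm, angles in rad, forces in N, time in s.
With the tool pointing down it reaches from about 350 to 875 mm from the base axis. Payload 4.2 kg.
Tool frame: the origin (TCP) lies on the centre line of the jaws, within the pads' length; the fingertips stand 8 mm ahead of it and the grasp point (between the pads) lies 11 mm behind it; z points along the fingers, y is the line along which they close (so a half turn about z gives the same grasp; the last joint's range is limited). The gripper opens to 87 mm and grips with 3 to 60 N. Pads are 19 mm wide; open, the fingers measure 117 mm over their backs; the gripper's body (75 mm by 190 mm) begins 51 mm behind the grasp point.
Start: joints at [0.259, 0.385, 0.008, 0, -1.194, -0.259], TCP at [624.979, 0.025, 230.55] pointing down, gripper open.
Joint ranges: [-3.14, 3.14], [-1.21, 2.06], [-1.07, 1.41], [-3.16, 2.05], [-2.99, -0.16], [-3.1, 3.1]. Speed limits (rad/s): [2.79, 2.79, 3.14, 3.14, 3.14, 3.14].

INTERFACE

Orientations are given as a unit quaternion [x, y, z, w].
In Python, from bench import r gives the robot as it stands.
- The arm moves only by the tool step_arm, never from a script. Its argument "plan" is a list of rows, each an object with "dp": the shift along the world's x, y, z scaled (see below), a list of three; "turn": the turn, a rotation vector about the world's x, y, z scaled (see below), a list of three. In form: [{"dp": [dx, dy, dz], "turn": [rx, ry, rz]}, ...]. A call has 1 to 5 rows; each row is the pose to reach, as a shift and turn from the pose commanded when the call began, turning the shorter way round; what a row does not reach only later rows make up. The controller multiplies each number of a shift by 150 mm and each number of a turn by 180 degrees. A row lasts 1/10 s, in which the tool goes at most 50 mm and 8.59 degrees, less where a joint would pass 70% of its speed; a pose out of reach is approached as far as the arm can. A call with a number of a shift or a turn outside -1 to 1 is refused whole. A call with a gripper value outside its range is refused whole. "gripper" is the closure, from -1 (fully open) to 1 (shut), set as the call begins (left out, the last holds). The fingers move at their own pace and stop on an object; "squeeze" is the grip in N (left out, the last holds). Time passes only in rows, so rows that repeat a pose let the fingers close. It gives the time, the measured TCP pose, the force, the opening and the grip force at its end, in the units of the state.
- r.get_state(): the state, without advancing time (a new reading comes with each control period).
- r.camera(name): name is "scene" or "side" or "wrist"; returns a dict with "image" (400x640x3 uint8, red, green, blue), "intrinsics" (3x3 intrinsics, pixels), "k1" (the pictures are not rectified: a ray, as slopes to the right and down, at radius r is drawn at 1 + k1 r^2 times it, then the intrinsics apply), "R" (3x3) and "t" (3): a world point X has camera coordinates R X + t; the wrist camera has in their place "tool_from_camera" (4x4, takes a point from camera to tool coordinates, whose origin is the TCP and whose axes are the flange's). Camera axes: x right, y down, z forward; pixel columns grow to the right and rows downward; lengths in mm; the calibration is good to about 2 mm. A picture is of the moment at which its call begins: read the wrist's pose just before it. There is no depth.
- r.finish_job(): hands the job in; it is judged then, once.
The state is a dict: "t": time; "qpos": joint angles; "dq": joint speeds; "effort": joint torques, N m; "eef_pos": TCP position; "ee_rot": TCP orientation; "contact_force": force on the tool from outside, world axes, zero at the start; "moment": the same for the moment, N m; "opening": finger opening in mm; "grasp_force": force on a finger pad.
Only numpy, scipy, OpenCV 4.12 (cv2) and the standard library are available. Lean on these libraries where they do the work, as an engineer would, in place of code of your own. Each camera call takes 0.05 s, during which the arm holds its last target. There are 200 camera calls.

TASK

Dry-lay the two stepped kerb pieces in the timber corner fence. The short one goes right into the corner, flush against both battens; the long one continues the row along the long batten, butted tight against the short one with no gap, both flat on the bench with their tall back faces to the long batten and the steps facing out. Leave everything else (the plain block, the tins, the brush) where it is.

Things in the scene. Friction and masses are not known exactly. Their poses are not given: they have to be found in the camera images.
- short_kerb: short stepped kerb piece of grey concrete, 100 mm long (y), 60 mm wide (x), 75 mm tall; loose, about 0.4 kg. Origin: centre of the underside, z up. Lower part 60 mm wide, 45 mm tall; on it, full length, an upper part 40 mm wide (x -10 to +30 mm, z 45 to 75 mm). The flat tall back face is at x = +30 mm; the 20 mm wide step is on the -x side.
- long_kerb: long stepped kerb piece, the same section and axes as the short one but 160 mm long (its y); loose, about 0.6 kg. Origin: centre of the underside.
- short_kerb_step (a point): middle of the short kerb piece's step: x = -20 mm, y = 0, z = 45 mm in its body frame
- long_kerb_step (a point): the same point on the long kerb piece
- fence: corner fence of two brown battens fixed to the bench, 22 mm thick, 25 mm high. Origin: bench level, on the long batten's inner face, 130 mm from the inner corner. That face is the plane x = 0 (pieces go on the -x side), from y = -170 to +152 mm. The short batten's inner face is the plane y = +130 mm (pieces on the -y side), from x = 0 to -75 mm.
- corner (a point): inner corner of the fence at bench level, axes as the fence: row runs along -y, long batten's inner face is x = 0, short batten's inner face is y = 0
- plain_block: plain concrete block without a step, 60 (x) x 120 (y) x 60 mm tall, origin centre of underside; not needed, leave alone
- square_tin: rectangular steel thinner tin, 70 (x) x 110 (y) mm, 85 mm tall with cap and handle, origin centre of underside; leave alone
- round_tin: round paint tin with paper label and white rim, 93 mm diameter, 101 mm tall, origin centre of underside; leave alone
- brush: paint brush, 190 mm long, lying flat along its x, under 35 mm high, origin under its middle; leave alone
Mind the look-alikes: they are no part of the job. Leave any orange or red look-alike of the short_kerb alone.

How it is judged:
By the outcome, as a careful person would: the job done as asked, in the order asked, and still so for the second after the job is handed in, with the robot touching nothing.
It also fails if it takes over 72 s, if anything falls off the work surface, if the arm or the gripper's body presses on something with over 40 N, if the wrist force passes 120 N, or if a joint passes its speed limit or range.

## Working session

There is one attempt and no reset: what is moved stays moved. The work goes in short steps, Python scripts to look and compute and a tool call to move; the robot and the scene stay as the last step left them, time stands still between calls to the robot, and variables do not carry over. Pictures are saved under pics/ and viewed, at most 10 in all, crops included, and the job is handed in when it is done.

Besides the shell and the picture viewer there is one more tool, called after ">>>" by a JSON object that holds its "name" and its "arguments", one argument or row to a line. step_arm: Moves the arm, as the interface text tells. Shifts and turns lie within -1 to 1; 1 stands for 150 mm of shift or 180 degrees of turn. Its arguments: {"type":"object","properties":{"plan":{"type":"array"},"gripper":{"type":"number"},"squeeze":{"type":"number"}},"required":["plan"]}

```bash
ls; mkdir -p pics
python3 - <<'E'
from bench import r
import cv2,numpy as np,pickle
s=r.get_state();print(s)
d={}
for n in("scene","side","wrist"):
    c=r.camera(n);d[n]=c
    cv2.imwrite(f"pics/{n}0.png",c["image"][:,:,::-1]);print(n,{k:np.round(v,3).tolist() for k,v in c.items() if k!="image"})
pickle.dump(d,open("c0.pkl","wb"))
E
```

```text
pics
{'t': 0.0, 'qpos': array([ 2.58629636e-01,  3.85560396e-01,  6.58247667e-03, -5.26593426e-04,
       -1.19404536e+00, -2.58629187e-01]), 'dq': array([-0.00027259, -0.00012261,  0.00118585, -0.00068276, -0.00110492,
       -0.00116392]), 'effort': array([ 5.69075401e-04, -3.90661991e+01,  1.87403029e+01,  4.22001421e+00,
        1.09914420e-02, -1.81494070e-04]), 'eef_pos': array([6.24378190e+02, 3.58305135e-02, 2.29436247e+02]), 'ee_rot': array([-0.70703779,  0.70717485,  0.00077134, -0.00083949]), 'contact_force': array([-0.27420561,  0.30992867, -0.08427685]), 'moment': array([ 0.01423214,  0.01190652, -0.02176012]), 'grasp_force': 0.0, 'opening': 86.92103307013846}
scene {'intrinsics': [[391.177, 0.0, 314.339], [0.0, 391.177, 204.138], [0.0, 0.0, 1.0]], 'k1': -0.096, 'R': [[-0.318, 0.948, -0.012], [0.799, 0.261, -0.541], [-0.51, -0.181, -0.841]], 't': [105.995, -427.815, 1520.841]}
side {'intrinsics': [[397.25, 0.0, 316.089], [0.0, 397.25, 199.25], [0.0, 0.0, 1.0]], 'k1': -0.044, 'R': [[-0.951, -0.309, -0.004], [-0.219, 0.683, -0.697], [0.218, -0.662, -0.717]], 't': [512.612, 126.657, 1055.569]}
wrist {'intrinsics': [[279.425, 0.0, 318.772], [0.0, 279.425, 196.069], [0.0, 0.0, 1.0]], 'k1': -0.031, 'tool_from_camera': [[0.001, -0.965, -0.261, 70.524], [1.0, 0.001, 0.0, -0.32], [0.0, -0.261, 0.965, -154.142], [0.0, 0.0, 0.0, 1.0]]}
```

View pics/scene0.png

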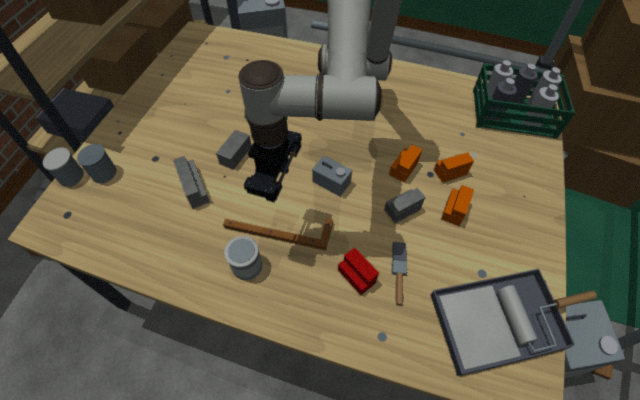

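View pics/side0.png

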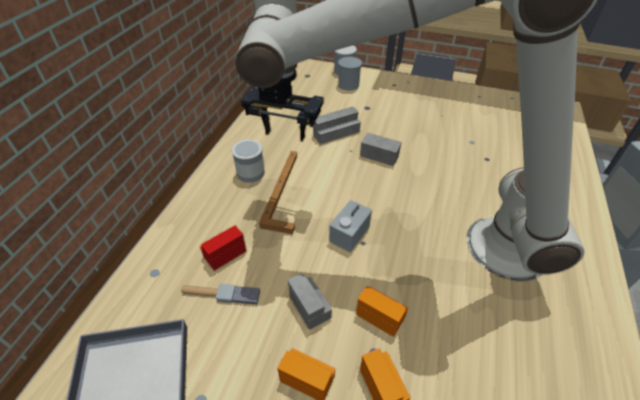

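View pics/wrist0.png

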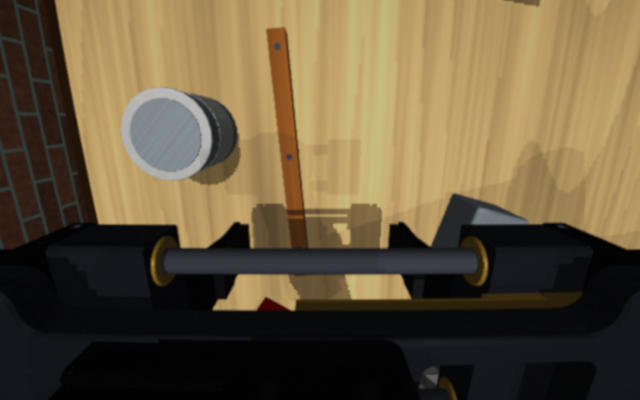

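The scene picture shows the fence long batten from (225,222) to (328,240) with its short batten running up to (330,220). The robot side of the fence is free.

Candidates for the short kerb:
- **Grey, scene (405,205), side (309,300):** fits, because it is stepped grey concrete.
- **Orange, scene (406,162), (454,167), (458,204), and red, scene (358,271):** look-alikes.
- **Plain grey block, scene (234,150):** has no step.

The long kerb is at scene (191,181). I'll confirm both in an enlarged crop.

```bash
cat > h.py <<'E'
import numpy as np,cv2
def ray(c,uv,pose=None):
    K=c["intrinsics"];k=float(c["k1"])
    p=cv2.undistortPoints(np.array(uv,float).reshape(-1,1,2),K,np.array([k,0,0,0.])).reshape(-1,2)
    d=np.c_[p,np.ones(len(p))]
    if "R" in c: return -c["R"].T@c["t"],d@c["R"]
    from scipy.spatial.transform import Rotation as Ro
    T=np.eye(4);T[:3,:3]=Ro.from_quat(pose["ee_rot"]).as_matrix();T[:3,3]=pose["eef_pos"];T=T@c["tool_from_camera"]
    return T[:3,3],d@T[:3,:3].T
def onz(c,uv,z,pose=None):
    o,d=ray(c,uv,pose);return o+d*((np.array(z)-o[2])/d[:,2])[:,None]
def proj(c,X,pose=None):
    if "R" in c: R,t=c["R"],c["t"]
    else:
        from scipy.spatial.transform import Rotation as Ro
        T=np.eye(4);T[:3,:3]=Ro.from_quat(pose["ee_rot"]).as_matrix();T[:3,3]=pose["eef_pos"];T=np.linalg.inv(T@c["tool_from_camera"]);R,t=T[:3,:3],T[:3,3]
    return cv2.projectPoints(np.array(X,float).reshape(-1,1,3),cv2.Rodrigues(R)[0],t,c["intrinsics"],np.array([float(c["k1"]),0,0,0]))[0].reshape(-1,2)
E
python3 - <<'E'
import pickle,cv2,numpy as np
d=pickle.load(open("c0.pkl","rb"))
def crop(n,x,y,w,h,s):
    im=np.ascontiguousarray(d[n]["image"][y:y+h,x:x+w,::-1]);return cv2.resize(im,None,fx=s,fy=s,interpolation=cv2.INTER_CUBIC)
a=[crop("scene",380,180,50,50,5.2),crop("side",280,265,60,65,4),crop("scene",165,145,50,65,4)]
b=[crop("side",305,100,65,45,4),crop("scene",215,210,130,45,4)]
H=260
f=lambda L,W:np.hstack([cv2.copyMakeBorder(i,0,H-i.shape[0],0,5,0) for i in L])
A=f(a,0);B=f(b,0);W=max(A.shape[1],B.shape[1]);pad=lambda i:cv2.copyMakeBorder(i,0,5,0,W-i.shape[1],0)
o=np.vstack([pad(A),pad(B)]);print(o.shape);cv2.imwrite("pics/crop1.png",o)
E
```

```text
(530, 790, 3)
```

View pics/crop1.png

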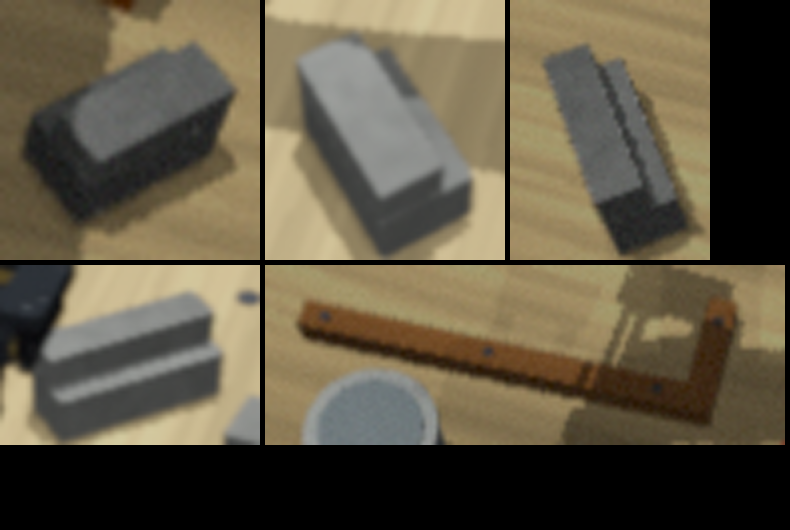

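Run:
```python
import pickle;from h import *
np.set_printoptions(precision=1,suppress=True)
d=pickle.load(open("c0.pkl","rb"));S,D=d["scene"],d["side"]
def sh(n,c,uv,z):
    P=onz(c,uv,[z]*len(uv));print(n,P[:,:2].tolist().__repr__() if 0 else np.round(P[:,:2],1).tolist(),"edges",np.round(np.linalg.norm(np.diff(P,axis=0),axis=1),1),"ang",np.round(np.degrees(np.arctan2(*np.diff(P,axis=0)[:,[1,0]].T)),1))
sh("short scene FL FR BR",S,[(398.3,211.2),(425.2,197.7),(417.5,188.3)],75)
sh("short side",D,[(301.3,274.3),(288.3,280.5),(308.8,314.3),(324.5,306.3)],75)
sh("long scene",S,[(173.75,160.5),(184.5,156.3),(197.5,191.3),(187.5,195)],75)
sh("long side",D,[(316.3,123.8),(352.5,107.5),(358,111.8)],75)
# batten: top outline in scene, offset 215,210 scale 4
f=lambda x,y:(215+(x-265)/4,210+(y-265)/4)
sh("fence scene top: inner L end, outer L end, outer corner, inner corner, short end in, short end out",S,[f(308,302),f(300,327),f(708,410),f(692,378),f(710,298),f(735,303)],25)
W=d["wrist"];
pose={'eef_pos':np.array([624.38,0.04,229.44]),'ee_rot':np.array([-0.70703779,0.70717485,0.00077134,-0.00083949])}
P=onz(W,[(267,30),(286,28),(291,246),(308,246)],[25]*4,pose);print("wrist batten",P)
```

```text
short scene FL FR BR [[507.8, 318.9], [435.6, 386.4], [408.7, 357.9]] edges [98.8 39.2] ang [ 136.9 -133.4]
short side [[478.1, 296.4], [500.6, 321.1], [429.5, 386.2], [403.4, 357.9]] edges [33.4 96.4 38.5] ang [  47.7  137.5 -132.8]
long scene [[543.1, -411.4], [516.5, -385.8], [627.9, -277.9], [649.8, -301.0]] edges [ 36.9 155.1  31.9] ang [136.   44.1 -46.6]
long side [[627.5, -275.9], [536.9, -407.9], [512.2, -387.7]] edges [160.1  32. ] ang [-124.5  140.7]
fence scene top: inner L end, outer L end, outer corner, inner corner, short end in, short end out [[667.0, -173.7], [689.0, -170.0], [658.5, 144.4], [637.2, 125.2], [567.7, 117.1], [566.0, 136.4]] edges [ 22.2 315.9  28.7  69.9  19.4] ang [   9.6   95.5 -138.1 -173.3   95. ]
wrist batten [[ 684.2 -172.7   25. ]
 [ 662.2 -174.7   25. ]
 [ 663.    98.7   25. ]
 [ 639.2   98.7   25. ]]
```

The crop confirms the grey short kerb: its tall back faces the scene camera and its step faces the robot, with body x at about 47°. The long kerb's step faces (-x,+y), with body x at about -45°. The side and scene measurements agree on lengths of about 100 and 160 mm, and the fence is turned about 5°. Next I'll move to look at the corner from close by.

>>> {"name": "step_arm", "arguments": {
  "plan": [
    {"dp": [0,0.33,0],"turn": [0,0,0]},
    {"dp": [0,0.66,0],"turn": [0,0,0]},
    {"dp": [0,1,0],"turn": [0,0,0]}
  ]
}}

```text
t: 0.45
eef_pos: [624.7, 150.1, 230.3]
ee_rot: [-0.707, 0.708, 0.0, -0.0]
contact_force: [1.0, 1.0, -0.1]
opening: 86.9
grasp_force: 0.0
```

>>> {"name": "step_arm", "arguments": {
  "plan": [
    {"dp": [-0.1,0.33,-0.1],"turn": [0,0,0]},
    {"dp": [-0.2,0.66,-0.2],"turn": [0,0,0]},
    {"dp": [-0.2,0.66,-0.2],"turn": [0,0,0]},
    {"dp": [-0.2,0.66,-0.2],"turn": [0,0,0]},
    {"dp": [-0.2,0.66,-0.2],"turn": [0,0,0]}
  ]
}}

```text
t: 0.95
eef_pos: [595.3, 247.4, 200.8]
ee_rot: [-0.707, 0.707, -0.0, -0.0]
contact_force: [0.8, -0.5, -0.2]
opening: 87.0
grasp_force: 0.0
```

Run:
```python
from bench import r
import cv2,pickle
s=r.get_state();c=r.camera("wrist");pickle.dump((s,c),open("w1.pkl","wb"));print(s["t"],s["eef_pos"],s["ee_rot"])
cv2.imwrite("pics/w1.png",c["image"][:,:,::-1])
```

```text
0.95 [595.30372568 247.38719183 200.7646697 ] [-7.07025135e-01  7.07188388e-01 -2.02967597e-04 -2.71140117e-05]
```

View pics/w1.png

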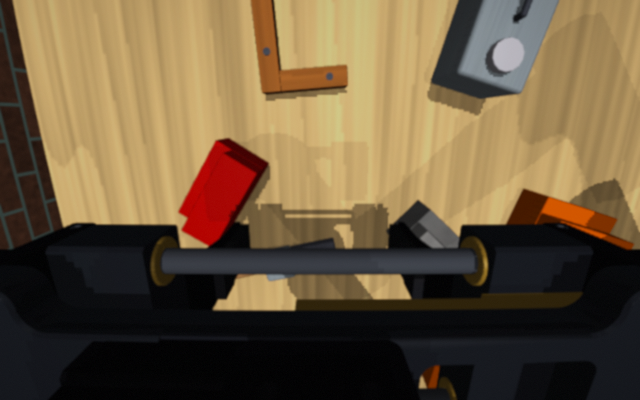

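The wrist picture shows the inner corner near (280,69), the short batten's end at (347,68), the red look-alike at (222,190) and the grey kerb at (430,228). I'll measure the corner, then move to view the short kerb.

>>> {"name": "step_arm", "arguments": {
  "plan": [
    {"dp": [-0.2,0.15,0],"turn": [0,0,0.045]},
    {"dp": [-0.4,0.3,0],"turn": [0,0,0.09]},
    {"dp": [-0.6,0.45,0],"turn": [0,0,0.135]},
    {"dp": [-0.8,0.6,-0.1],"turn": [0,0,0.18]},
    {"dp": [-1,0.75,-0.2],"turn": [0,0,0.225]}
  ]
}}

```text
t: 1.5
eef_pos: [445.3, 360.2, 171.6]
ee_rot: [0.909, -0.417, 0.0, -0.002]
contact_force: [-0.3, 0.4, -0.6]
opening: 87.0
grasp_force: 0.0
```

>>> {"name": "step_arm", "arguments": {
  "plan": [
    {"dp": [-0.2,0.15,0],"turn": [0,0,0.036]},
    {"dp": [-0.4,0.3,0],"turn": [0,0,0.036]},
    {"dp": [-0.4,0.3,0],"turn": [0,0,0.036]},
    {"dp": [-0.4,0.3,0],"turn": [0,0,0.036]}
  ]
}}

```text
t: 1.9
eef_pos: [385.5, 405.2, 171.3]
ee_rot: [0.93, -0.367, 0.0, -0.001]
contact_force: [0.1, -0.4, -0.2]
opening: 86.5
grasp_force: 0.0
```

Run:
```python
from bench import r
import cv2,pickle;from h import *
np.set_printoptions(precision=1,suppress=True)
s,c=pickle.load(open("w1.pkl","rb"))
hsv=cv2.cvtColor(c["image"],cv2.COLOR_RGB2HSV)
m=cv2.inRange(hsv,(4,120,90),(15,255,255))[:105,240:360]
k,l,st,_=cv2.connectedComponentsWithStats(m);i=1+np.argmax(st[1:,4]);m=(l==i)
print(st[i])
h=lambda y0,y1,side:[( (np.where(m[y])[0][-1]+.5 if side else np.where(m[y])[0][0]-.5)+240,y) for y in range(y0,y1)]
v=lambda x0,x1,side:[(x,(np.where(m[:,x-240])[0][-1]+.5 if side else np.where(m[:,x-240])[0][0]-.5)) for x in range(x0,x1)]
def ln(p,n):
    P=onz(c,p,[25]*len(p),s)[:,:2];vx,vy,x,y=cv2.fitLine(P.astype(np.float32),cv2.DIST_HUBER,0,.01,.01).ravel();print(n,[float(x),float(y)],np.degrees(np.arctan2(vy,vx)),np.abs((P-[x,y])@[-vy,vx]).max());return np.array([x,y]),np.array([vx,vy])
A=ln(h(2,62,1),"long inner");ln(h(2,80,0),"long outer")
B=ln(v(288,342,0),"short inner");ln(v(270,340,1),"short outer");ln(h(72,84,1),"short end")
t=np.linalg.solve(np.c_[A[1],-B[1]],B[0]-A[0]);print("corner",A[0]+t[0]*A[1])
s=r.get_state();c=r.camera("wrist");pickle.dump((s,c),open("w2.pkl","wb"));print(s["t"],s["eef_pos"],s["ee_rot"])
cv2.imwrite("pics/w2.png",c["image"][:,:,::-1])
```

```text
[  11    0   97   93 3107]
long inner [643.20947265625, 80.7012710571289] -85.15267 0.5573079657686051
long outer [663.5294189453125, 93.2442398071289] -85.19922 0.6573464954688237
short inner [599.0734252929688, 119.98921203613281] 3.954746 0.7530804393381596
short outer [611.6129760742188, 142.1869354248047] 4.767801 0.5303049662755307
short end [565.00244140625, 130.13232421875] -85.82645 0.7494466347007697
corner [639.6 122.8]
1.9 [385.5 405.2 171.3] [ 0.9 -0.4  0.  -0. ]
```

View pics/w2.png

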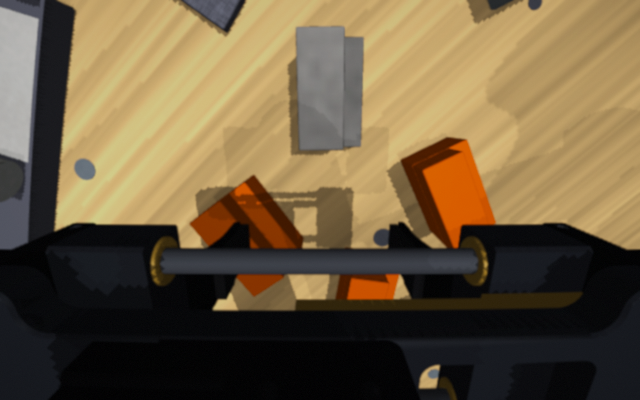

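The wrist picture shows the grey short kerb almost aligned: its top face has corners (296,27), (343,27), (344,150), (298,150), and the step is on the right. The orange neighbours at (265,230) and (450,190) are clear of the finger lines.

Run:
```python
import pickle;from h import *
from scipy.spatial.transform import Rotation as Ro
np.set_printoptions(precision=1,suppress=True)
s,c=pickle.load(open("w2.pkl","rb"))
P=onz(c,[(296,27),(343,27),(344,150),(298,150)],[75]*4,s);print(P)
d=np.diff(np.r_[P,P[:1]],axis=0);print(np.linalg.norm(d,axis=1),np.degrees(np.arctan2(d[:,1],d[:,0])))
C=P.mean(0);ty=Ro.from_quat(s["ee_rot"]).as_matrix()[:,1];print(C,"tool y ang",np.degrees(np.arctan2(ty[1],ty[0])),"shift/150",(C-s["eef_pos"])/150)
```

```text
[[504.3 320.7  75. ]
 [478.4 292.9  75. ]
 [404.2 358.1  75. ]
 [432.1 388.1  75. ]]
[37.9 98.8 40.9 98.8] [-133.   138.7   47.   -43.1]
[454.8 340.   75. ] tool y ang -133.0394321485055 shift/150 [ 0.5 -0.4 -0.6]
```

>>> {"name": "step_arm", "arguments": {
  "plan": [
    {"dp": [0.23,-0.215,0],"turn": [0,0,0]},
    {"dp": [0.462,-0.434,0],"turn": [0,0,0]},
    {"dp": [0.462,-0.434,-0.3],"turn": [0,0,0]},
    {"dp": [0.462,-0.434,-0.55],"turn": [0,0,0]},
    {"dp": [0.462,-0.434,-0.74],"turn": [0,0,0]}
  ],
  "gripper": -1
}}

```text
t: 2.45
eef_pos: [455.5, 337.6, 57.7]
ee_rot: [0.929, -0.369, -0.0, 0.001]
contact_force: [-0.1, 0.4, 0.0]
opening: 87.6
grasp_force: 0.0
```

>>> {"name": "step_arm", "arguments": {
  "plan": [
    {"dp": [0,0,0],"turn": [0,0,0]},
    {"dp": [0,0,0],"turn": [0,0,0]},
    {"dp": [0,0,0],"turn": [0,0,0]},
    {"dp": [0,0,0],"turn": [0,0,0]},
    {"dp": [0,0,0],"turn": [0,0,0]}
  ],
  "gripper": 1,
  "squeeze": 35
}}

```text
t: 2.95
eef_pos: [454.8, 341.1, 61.0]
ee_rot: [0.93, -0.367, 0.0, -0.001]
contact_force: [-0.7, -0.1, -1.0]
opening: 54.6
grasp_force: 0.0
```

>>> {"name": "step_arm", "arguments": {
  "plan": [
    {"dp": [0,0,0],"turn": [0,0,0]},
    {"dp": [0,0,0],"turn": [0,0,0]},
    {"dp": [0,0,0],"turn": [0,0,0]},
    {"dp": [0,0,0],"turn": [0,0,0]}
  ]
}}

```text
t: 3.35
eef_pos: [454.1, 340.4, 60.0]
ee_rot: [0.93, -0.367, -0.0, 0.0]
contact_force: [-2.4, -1.2, 5.0]
opening: 39.7
grasp_force: 35.0
```

>>> {"name": "step_arm", "arguments": {
  "plan": [
    {"dp": [0,0,0.15],"turn": [0,0,0]},
    {"dp": [0,0,0.4],"turn": [0,0,0]},
    {"dp": [0,0,0.65],"turn": [0,0,0]},
    {"dp": [0,0,0.8],"turn": [0,0,0]},
    {"dp": [0.1,-0.1,0.85],"turn": [0,0,-0.03]}
  ]
}}

```text
t: 3.85
eef_pos: [469.2, 327.4, 189.2]
ee_rot: [0.912, -0.41, 0.0, -0.002]
contact_force: [0.4, 1.0, -3.9]
opening: 39.8
grasp_force: 35.0
```

>>> {"name": "step_arm", "arguments": {
  "plan": [
    {"dp": [0.1,-0.18,0],"turn": [0,0,-0.04]},
    {"dp": [0.2,-0.36,0],"turn": [0,0,-0.08]},
    {"dp": [0.3,-0.54,0],"turn": [0,0,-0.12]},
    {"dp": [0.4,-0.72,0],"turn": [0,0,-0.16]},
    {"dp": [0.5,-0.9,0],"turn": [0,0,-0.2]}
  ]
}}

```text
t: 4.35
eef_pos: [543.9, 189.1, 185.3]
ee_rot: [0.739, -0.674, -0.001, 0.001]
contact_force: [-0.1, 0.5, -3.4]
opening: 39.7
grasp_force: 35.0
```

>>> {"name": "step_arm", "arguments": {
  "plan": [
    {"dp": [0.15,-0.2,0],"turn": [0,0,-0.004]},
    {"dp": [0.3,-0.5,0],"turn": [0,0,-0.004]},
    {"dp": [0.466,-0.864,-0.05],"turn": [0,0,-0.0044]},
    {"dp": [0.466,-0.864,-0.2],"turn": [0,0,-0.0044]},
    {"dp": [0.466,-0.864,-0.2],"turn": [0,0,-0.0044]}
  ]
}}

```text
t: 4.85
eef_pos: [611.4, 58.0, 151.5]
ee_rot: [0.734, -0.679, -0.003, 0.004]
contact_force: [-0.8, 0.8, -4.9]
opening: 39.7
grasp_force: 35.0
```

Run:
```python
from bench import r
import cv2,pickle;from h import *
s=r.get_state();print(s["t"],s["eef_pos"],s["ee_rot"],s["contact_force"],s["opening"])
c=r.camera("scene")
o=cv2.resize(c["image"][130:270,200:400,::-1],None,fx=4,fy=4,interpolation=cv2.INTER_CUBIC);cv2.imwrite("pics/s2.png",o)
```

```text
4.85 [611.36965406  58.02000932 151.49478104] [ 0.73418467 -0.67892834 -0.00342613  0.0041771 ] [-0.77589777  0.76014647 -4.87623871] 39.73376809729645
```

View pics/s2.png

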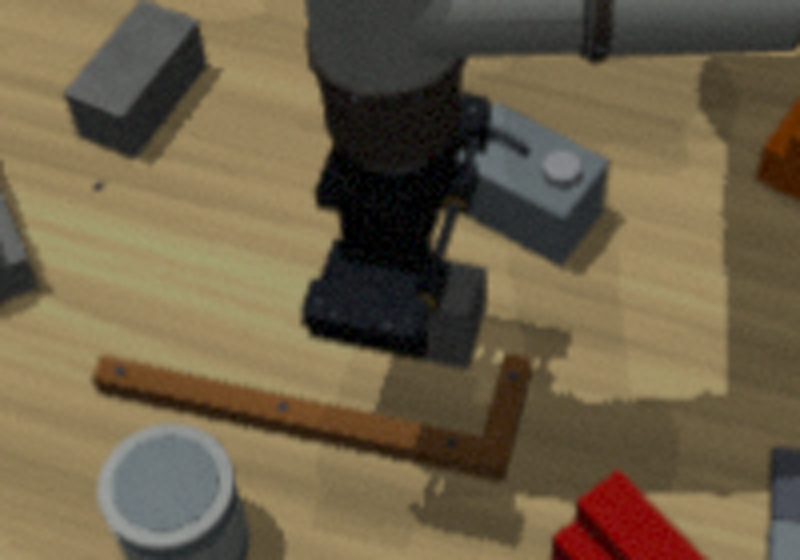

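The scene picture shows the piece held above the inner side of the corner. Its far end is at crop (480,270)-(475,360), and the tin and red piece are undisturbed. Lowering it.

>>> {"name": "step_arm", "arguments": {
  "plan": [
    {"dp": [0,0,-0.2],"turn": [0,0,0]},
    {"dp": [0,0,-0.4],"turn": [0,0,0]},
    {"dp": [0,0,-0.55],"turn": [0,0,0]},
    {"dp": [0,0,-0.62],"turn": [0,0,0]},
    {"dp": [0,0,-0.62],"turn": [0,0,0]}
  ]
}}

```text
t: 5.4
eef_pos: [613.3, 61.6, 62.9]
ee_rot: [0.737, -0.676, -0.001, 0.001]
contact_force: [-0.9, -0.5, -2.9]
opening: 39.7
grasp_force: 35.0
```

>>> {"name": "step_arm", "arguments": {
  "plan": [
    {"dp": [0,0,-0.007],"turn": [0,0,0]},
    {"dp": [0,0,-0.014],"turn": [0,0,0]},
    {"dp": [0,0,-0.014],"turn": [0,0,0]},
    {"dp": [0,0,-0.014],"turn": [0,0,0]}
  ]
}}

```text
t: 5.8
eef_pos: [614.6, 60.9, 62.9]
ee_rot: [0.736, -0.677, 0.0, -0.001]
contact_force: [0.3, -0.5, -4.7]
opening: 39.9
grasp_force: 35.0
```

>>> {"name": "step_arm", "arguments": {
  "plan": [
    {"dp": [0.03,0.0025,0],"turn": [0,0,0]},
    {"dp": [0.053,0.0045,0],"turn": [0,0,0]},
    {"dp": [0.06,0.005,0],"turn": [0,0,0]},
    {"dp": [0.06,0.005,0],"turn": [0,0,0]}
  ]
}}

```text
t: 6.2
eef_pos: [623.5, 61.6, 61.8]
ee_rot: [0.736, -0.677, -0.0, -0.0]
contact_force: [-0.7, -0.1, -4.3]
opening: 39.5
grasp_force: 35.0
```

>>> {"name": "step_arm", "arguments": {
  "plan": [
    {"dp": [0.007,0.0006,0],"turn": [0,0,0]},
    {"dp": [0.007,0.0006,0],"turn": [0,0,0]}
  ]
}}

```text
t: 6.4
eef_pos: [624.2, 61.6, 61.8]
ee_rot: [0.736, -0.677, -0.0, 0.0]
contact_force: [0.6, -0.2, -4.3]
opening: 39.5
grasp_force: 35.0
```

>>> {"name": "step_arm", "arguments": {
  "plan": [
    {"dp": [0.007,0.0006,0],"turn": [0,0,0]},
    {"dp": [0.007,0.0006,0],"turn": [0,0,0]}
  ]
}}

```text
t: 6.6
eef_pos: [624.4, 61.6, 61.7]
ee_rot: [0.736, -0.677, -0.001, 0.001]
contact_force: [-2.9, 0.4, -3.7]
opening: 39.4
grasp_force: 35.0
```

>>> {"name": "step_arm", "arguments": {
  "plan": [
    {"dp": [0.007,0.0006,0],"turn": [0,0,0]},
    {"dp": [0.007,0.0006,0],"turn": [0,0,0]}
  ]
}}

```text
t: 6.8
eef_pos: [624.6, 61.5, 61.4]
ee_rot: [0.736, -0.677, -0.001, 0.002]
contact_force: [-5.9, 0.7, -2.3]
opening: 39.8
grasp_force: 35.0
```

>>> {"name": "step_arm", "arguments": {
  "plan": [
    {"dp": [-0.002,0.025,0],"turn": [0,0,0]},
    {"dp": [-0.004,0.045,0],"turn": [0,0,0]},
    {"dp": [-0.0045,0.055,0],"turn": [0,0,0]},
    {"dp": [-0.0045,0.055,0],"turn": [0,0,0]}
  ]
}}

```text
t: 7.2
eef_pos: [623.9, 69.5, 61.1]
ee_rot: [0.736, -0.677, -0.001, 0.002]
contact_force: [-5.3, -1.7, -4.2]
opening: 39.7
grasp_force: 35.0
```

>>> {"name": "step_arm", "arguments": {
  "plan": [
    {"dp": [-0.0005,0.007,0],"turn": [0,0,0]},
    {"dp": [-0.0005,0.007,0],"turn": [0,0,0]}
  ]
}}

```text
t: 7.4
eef_pos: [623.9, 70.5, 61.1]
ee_rot: [0.736, -0.677, -0.001, 0.002]
contact_force: [-5.3, -1.6, -3.4]
opening: 39.8
grasp_force: 35.0
```

>>> {"name": "step_arm", "arguments": {
  "plan": [
    {"dp": [-0.0005,0.007,0],"turn": [0,0,0]},
    {"dp": [-0.0005,0.007,0],"turn": [0,0,0]}
  ]
}}

```text
t: 7.6
eef_pos: [623.8, 71.5, 61.1]
ee_rot: [0.736, -0.677, -0.001, 0.002]
contact_force: [-4.9, -2.7, -3.7]
opening: 39.8
grasp_force: 35.0
```

>>> {"name": "step_arm", "arguments": {
  "plan": [
    {"dp": [-0.0005,0.007,0],"turn": [0,0,0]},
    {"dp": [-0.0005,0.007,0],"turn": [0,0,0]}
  ]
}}

```text
t: 7.8
eef_pos: [623.8, 72.2, 61.1]
ee_rot: [0.736, -0.677, -0.001, 0.002]
contact_force: [-4.1, -2.8, -3.6]
opening: 39.6
grasp_force: 35.0
```

>>> {"name": "step_arm", "arguments": {
  "plan": [
    {"dp": [-0.0005,0.007,0],"turn": [0,0,0]},
    {"dp": [-0.0005,0.007,0],"turn": [0,0,0]}
  ]
}}

```text
t: 8.0
eef_pos: [623.7, 72.4, 61.2]
ee_rot: [0.736, -0.677, -0.001, 0.003]
contact_force: [-3.8, -6.0, -3.4]
opening: 40.0
grasp_force: 35.0
```

>>> {"name": "step_arm", "arguments": {
  "plan": [
    {"dp": [-0.0005,0.007,0],"turn": [0,0,0]},
    {"dp": [-0.0005,0.007,0],"turn": [0,0,0]}
  ]
}}

```text
t: 8.2
eef_pos: [623.7, 72.6, 61.3]
ee_rot: [0.736, -0.677, -0.0, 0.003]
contact_force: [-3.5, -8.8, -3.9]
opening: 39.6
grasp_force: 35.0
```

Both faces are in contact. Lowering it onto the bench.

>>> {"name": "step_arm", "arguments": {
  "plan": [
    {"dp": [0.003,0,-0.007],"turn": [0,0,0]},
    {"dp": [0.003,0,-0.007],"turn": [0,0,0]}
  ]
}}

```text
t: 8.4
eef_pos: [623.8, 72.6, 60.8]
ee_rot: [0.736, -0.677, -0.001, 0.003]
contact_force: [-5.7, -7.8, -0.2]
opening: 39.5
grasp_force: 35.0
```

>>> {"name": "step_arm", "arguments": {
  "plan": [
    {"dp": [0,0,-0.01],"turn": [0,0,0]},
    {"dp": [0,0,-0.01],"turn": [0,0,0]}
  ]
}}

```text
t: 8.6
eef_pos: [623.9, 72.4, 60.5]
ee_rot: [0.736, -0.677, -0.0, 0.003]
contact_force: [-7.3, -8.4, 5.1]
opening: 39.5
grasp_force: 35.0
```

>>> {"name": "step_arm", "arguments": {
  "plan": [
    {"dp": [0,0,-0.007],"turn": [0,0,0]},
    {"dp": [0,0,-0.007],"turn": [0,0,0]}
  ]
}}

```text
t: 8.8
eef_pos: [623.8, 72.4, 60.4]
ee_rot: [0.736, -0.677, -0.0, 0.003]
contact_force: [-10.2, -7.8, 9.0]
opening: 39.7
grasp_force: 35.0
```

>>> {"name": "step_arm", "arguments": {
  "plan": [
    {"dp": [0,0,0],"turn": [0,0,0]},
    {"dp": [0,0,0],"turn": [0,0,0]},
    {"dp": [0,0,0],"turn": [0,0,0]},
    {"dp": [0,0,0],"turn": [0,0,0]}
  ],
  "gripper": -0.38
}}

```text
t: 9.2
eef_pos: [627.7, 76.3, 59.4]
ee_rot: [0.736, -0.677, 0.001, -0.002]
contact_force: [0.7, 0.0, 0.1]
opening: 58.5
grasp_force: 0.0
```

>>> {"name": "step_arm", "arguments": {
  "plan": [
    {"dp": [0,0,0.2],"turn": [0,0,0]},
    {"dp": [0,0,0.5],"turn": [0,0,0]},
    {"dp": [0,0,0.8],"turn": [0,0,0]},
    {"dp": [0,0,0.9],"turn": [0,0,0]}
  ]
}}

```text
t: 9.6
eef_pos: [629.5, 76.5, 200.1]
ee_rot: [0.737, -0.676, 0.004, -0.005]
contact_force: [0.5, 0.7, 1.2]
opening: 60.0
grasp_force: 0.0
```

>>> {"name": "step_arm", "arguments": {
  "plan": [
    {"dp": [0.03,-0.2,0],"turn": [0,0,-0.045]},
    {"dp": [0.06,-0.4,0],"turn": [0,0,-0.09]},
    {"dp": [0.1,-0.6,0],"turn": [0,0,-0.135]},
    {"dp": [0.13,-0.8,0],"turn": [0,0,-0.18]},
    {"dp": [0.15,-1,0],"turn": [0,0,-0.225]}
  ],
  "gripper": -1
}}

```text
t: 10.1
eef_pos: [649.7, -75.4, 193.9]
ee_rot: [-0.454, 0.891, -0.001, 0.001]
contact_force: [1.2, -0.0, 0.0]
opening: 85.0
grasp_force: 0.0
```

>>> {"name": "step_arm", "arguments": {
  "plan": [
    {"dp": [0.03,-0.25,0],"turn": [0,0,-0.045]},
    {"dp": [0.05,-0.55,0],"turn": [0,0,-0.052]},
    {"dp": [0.07,-0.85,-0.05],"turn": [0,0,-0.052]},
    {"dp": [0.08,-1,-0.1],"turn": [0,0,-0.052]},
    {"dp": [0.08,-1,-0.1],"turn": [0,0,-0.052]}
  ]
}}

```text
t: 10.6
eef_pos: [660.3, -227.7, 176.8]
ee_rot: [-0.38, 0.925, -0.0, -0.0]
contact_force: [0.3, 0.5, 0.3]
opening: 87.1
grasp_force: 0.0
```

>>> {"name": "step_arm", "arguments": {
  "plan": [
    {"dp": [0,-0.28,0],"turn": [0,0,0]},
    {"dp": [0,-0.28,0],"turn": [0,0,0]},
    {"dp": [0,-0.28,0],"turn": [0,0,0]}
  ]
}}

```text
t: 10.9
eef_pos: [660.8, -266.5, 178.6]
ee_rot: [-0.382, 0.924, -0.0, 0.001]
contact_force: [0.9, 0.4, 0.1]
opening: 86.8
grasp_force: 0.0
```

Run:
```python
from bench import r
import cv2,pickle;from h import *
s=r.get_state();c=r.camera("wrist");S=r.camera("scene");pickle.dump((s,c,S),open("w3.pkl","wb"));print(s["t"],s["eef_pos"],s["ee_rot"])
b=cv2.resize(S["image"][190:260,240:360,::-1],None,fx=3,fy=3,interpolation=cv2.INTER_CUBIC)
o=np.vstack([c["image"][:250,:,::-1],cv2.copyMakeBorder(b,0,0,0,640-b.shape[1],0)])
cv2.imwrite("pics/w3.png",o)
```

```text
10.9 [ 660.84806472 -266.51607778  178.5961687 ] [-3.81944964e-01  9.24184788e-01 -3.46129802e-04  6.34375194e-04]
```

View pics/w3.png

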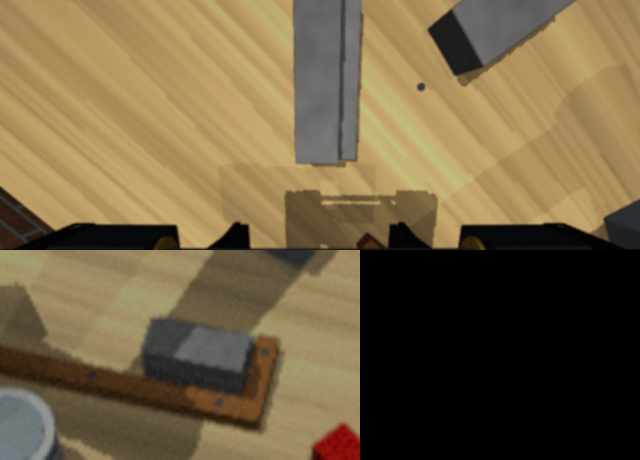

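The short kerb sits in the corner with its step facing the robot. The long kerb's top face has its near end at (297..339,162) and its far end out of view, with edges at (294,0) and (344,0); the step is on the right.

Run:
```python
import pickle;from h import *
from scipy.spatial.transform import Rotation as Ro
np.set_printoptions(precision=2,suppress=True)
s,c,S=pickle.load(open("w3.pkl","rb"))
P=onz(c,[(297,162),(339,160),(344,2),(294,2)],[75]*4,s)[:,:2];print(P)
d=np.diff(np.r_[P,P[:1]],axis=0);print(np.linalg.norm(d,axis=1),np.degrees(np.arctan2(d[:,1],d[:,0])))
a=P[:2].mean(0);b=P[2:].mean(0);v=(b-a)/np.linalg.norm(b-a)
ty=Ro.from_quat(s["ee_rot"]).as_matrix()[:,1]
print("axis",np.degrees(np.arctan2(v[1],v[0])),"ctr",a+80*v,"tool y",np.degrees(np.arctan2(ty[1],ty[0])),(a+80*v-s["eef_pos"][:2])/150)
# short placed: scene corners of top, crop x3 offset (240,190), picture y offset 250
f=lambda x,y:(240+x/3,190+(y-250)/3)
print(onz(S,[f(253,337),f(247,370)],[75]*2))
```

```text
[[ 651.33 -304.28]
 [ 622.58 -278.1 ]
 [ 529.74 -368.14]
 [ 558.52 -396.98]]
[ 38.88 129.33  40.74 131.18] [ 137.69 -135.88  -45.06   44.97]
axis -135.45398771676264 ctr [ 579.94 -347.31] tool y 134.90840378644958 [-0.54 -0.54]
[[600.35 120.91  75.  ]
 [636.66 126.58  75.  ]]
```

>>> {"name": "step_arm", "arguments": {
  "plan": [
    {"dp": [-0.25,-0.25,0],"turn": [0,0,-0.003]},
    {"dp": [-0.533,-0.533,0],"turn": [0,0,-0.003]},
    {"dp": [-0.533,-0.533,-0.3],"turn": [0,0,-0.003]},
    {"dp": [-0.533,-0.533,-0.6],"turn": [0,0,-0.003]},
    {"dp": [-0.533,-0.533,-0.785],"turn": [0,0,-0.003]}
  ]
}}

```text
t: 11.5
eef_pos: [578.7, -345.1, 58.0]
ee_rot: [-0.378, 0.926, 0.001, -0.001]
contact_force: [-0.2, -0.7, -0.3]
opening: 86.9
grasp_force: 0.0
```

>>> {"name": "step_arm", "arguments": {
  "plan": [
    {"dp": [0,0,0],"turn": [0,0,0]},
    {"dp": [0,0,0],"turn": [0,0,0]},
    {"dp": [0,0,0],"turn": [0,0,0]},
    {"dp": [0,0,0],"turn": [0,0,0]},
    {"dp": [0,0,0],"turn": [0,0,0]}
  ],
  "gripper": 1,
  "squeeze": 45
}}

```text
t: 12.0
eef_pos: [581.2, -346.7, 62.4]
ee_rot: [-0.378, 0.926, -0.001, 0.001]
contact_force: [-0.8, 0.1, -0.1]
opening: 55.0
grasp_force: 0.0
```

>>> {"name": "step_arm", "arguments": {
  "plan": [
    {"dp": [0,0,0],"turn": [0,0,0]},
    {"dp": [0,0,0],"turn": [0,0,0]},
    {"dp": [0,0,0],"turn": [0,0,0]},
    {"dp": [0,0,0],"turn": [0,0,0]}
  ]
}}

```text
t: 12.4
eef_pos: [581.2, -347.2, 61.4]
ee_rot: [-0.378, 0.926, -0.001, 0.001]
contact_force: [0.1, -1.0, 2.5]
opening: 39.3
grasp_force: 45.0
```

>>> {"name": "step_arm", "arguments": {
  "plan": [
    {"dp": [0,0,0.15],"turn": [0,0,0]},
    {"dp": [0,0,0.4],"turn": [0,0,0]},
    {"dp": [0,0,0.65],"turn": [0,0,0]},
    {"dp": [0,0,0.8],"turn": [0,0,0]},
    {"dp": [0,0,0.85],"turn": [0,0,0]}
  ]
}}

```text
t: 12.9
eef_pos: [580.3, -346.4, 189.2]
ee_rot: [-0.378, 0.926, -0.0, 0.001]
contact_force: [-0.1, -0.0, -5.4]
opening: 39.5
grasp_force: 45.0
```

>>> {"name": "step_arm", "arguments": {
  "plan": [
    {"dp": [0.03,0.18,0],"turn": [0,0,0.04]},
    {"dp": [0.06,0.36,0],"turn": [0,0,0.08]},
    {"dp": [0.1,0.54,0],"turn": [0,0,0.12]},
    {"dp": [0.13,0.72,0],"turn": [0,0,0.16]},
    {"dp": [0.16,0.9,0],"turn": [0,0,0.2]}
  ]
}}

```text
t: 13.4
eef_pos: [602.2, -209.8, 184.4]
ee_rot: [-0.647, 0.763, 0.003, -0.002]
contact_force: [-0.6, 0.1, -5.0]
opening: 40.0
grasp_force: 45.0
```

>>> {"name": "step_arm", "arguments": {
  "plan": [
    {"dp": [0.03,0.18,0],"turn": [0,0,0.04]},
    {"dp": [0.06,0.4,0],"turn": [0,0,0.08]},
    {"dp": [0.1,0.7,0],"turn": [0,0,0.08]},
    {"dp": [0.137,0.947,0],"turn": [0,0,0.08]},
    {"dp": [0.137,0.947,-0.1],"turn": [0,0,0.08]}
  ]
}}

```text
t: 13.9
eef_pos: [625.4, -64.8, 172.0]
ee_rot: [0.738, -0.675, -0.0, -0.001]
contact_force: [0.6, -0.5, -4.7]
opening: 39.5
grasp_force: 45.0
```

>>> {"name": "step_arm", "arguments": {
  "plan": [
    {"dp": [0,0,-0.2],"turn": [0,0,0]},
    {"dp": [0,0,-0.4],"turn": [0,0,0]},
    {"dp": [0,0,-0.4],"turn": [0,0,0]},
    {"dp": [0,0,-0.4],"turn": [0,0,0]}
  ]
}}

```text
t: 14.3
eef_pos: [623.6, -69.8, 111.2]
ee_rot: [0.736, -0.677, -0.001, 0.002]
contact_force: [0.7, -0.3, -4.5]
opening: 39.6
grasp_force: 45.0
```

Run:
```python
from bench import r
import cv2
s=r.get_state();print(s["t"],s["eef_pos"],s["ee_rot"],s["contact_force"],s["opening"])
a=r.camera("scene")["image"][170:270,210:350,::-1];b=r.camera("side")["image"][70:270,200:400,::-1]
b=cv2.resize(b,None,fx=1.8,fy=1.8);a=cv2.resize(a,None,fx=3,fy=3,interpolation=cv2.INTER_CUBIC)
import numpy as np
cv2.imwrite("pics/s3.png",np.hstack([cv2.copyMakeBorder(a,0,360-a.shape[0],0,5,0),b]))
```

```text
14.3 [623.60244028 -69.80829483 111.23667661] [ 0.73601803 -0.67695767 -0.0014867   0.00188608] [ 0.68543471 -0.30103722 -4.49119307] 39.62335354222607
```

View pics/s3.png

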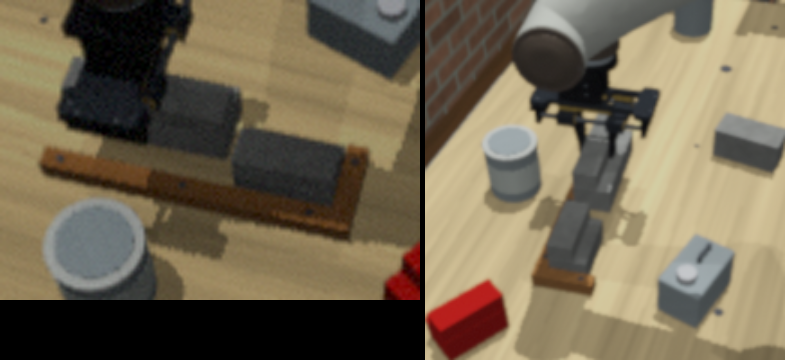

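Both views show the long piece above the row, well aligned, with a gap of about 10 mm to the short one. The short one stands flat in the corner. Lowering.

>>> {"name": "step_arm", "arguments": {
  "plan": [
    {"dp": [0,0,-0.15],"turn": [0,0,0]},
    {"dp": [0,0,-0.27],"turn": [0,0,0]},
    {"dp": [0,0,-0.33],"turn": [0,0,0]},
    {"dp": [0,0,-0.33],"turn": [0,0,0]},
    {"dp": [0,0,-0.33],"turn": [0,0,0]}
  ]
}}

```text
t: 14.9
eef_pos: [625.9, -69.6, 65.0]
ee_rot: [0.736, -0.677, 0.001, -0.001]
contact_force: [0.6, 0.9, -4.2]
opening: 39.4
grasp_force: 45.0
```

>>> {"name": "step_arm", "arguments": {
  "plan": [
    {"dp": [0.03,0.0025,0],"turn": [0,0,0]},
    {"dp": [0.046,0.004,0],"turn": [0,0,0]},
    {"dp": [0.053,0.0045,0],"turn": [0,0,0]},
    {"dp": [0.053,0.0045,0],"turn": [0,0,0]}
  ]
}}

```text
t: 15.3
eef_pos: [633.2, -68.8, 63.9]
ee_rot: [0.736, -0.677, 0.0, -0.0]
contact_force: [-0.4, 0.3, -5.4]
opening: 39.7
grasp_force: 45.0
```

>>> {"name": "step_arm", "arguments": {
  "plan": [
    {"dp": [0.007,0.0006,0],"turn": [0,0,0]},
    {"dp": [0.007,0.0006,0],"turn": [0,0,0]}
  ]
}}

```text
t: 15.5
eef_pos: [633.9, -68.8, 63.6]
ee_rot: [0.736, -0.677, 0.0, -0.0]
contact_force: [-0.1, -1.4, -6.1]
opening: 39.6
grasp_force: 45.0
```

>>> {"name": "step_arm", "arguments": {
  "plan": [
    {"dp": [0.01,0.0008,0],"turn": [0,0,0]},
    {"dp": [0.01,0.0008,0],"turn": [0,0,0]}
  ]
}}

```text
t: 15.7
eef_pos: [634.9, -68.7, 63.4]
ee_rot: [0.736, -0.677, -0.0, 0.0]
contact_force: [-0.6, 0.7, -5.3]
opening: 39.8
grasp_force: 45.0
```

>>> {"name": "step_arm", "arguments": {
  "plan": [
    {"dp": [0.01,0.0008,0],"turn": [0,0,0]},
    {"dp": [0.01,0.0008,0],"turn": [0,0,0]}
  ]
}}

```text
t: 15.9
eef_pos: [635.2, -68.7, 63.1]
ee_rot: [0.736, -0.677, -0.001, 0.001]
contact_force: [-5.0, 0.9, -3.8]
opening: 39.9
grasp_force: 45.0
```

>>> {"name": "step_arm", "arguments": {
  "plan": [
    {"dp": [-0.002,0.025,0],"turn": [0,0,0]},
    {"dp": [-0.004,0.045,0],"turn": [0,0,0]},
    {"dp": [-0.0045,0.055,0],"turn": [0,0,0]},
    {"dp": [-0.0045,0.055,0],"turn": [0,0,0]}
  ]
}}

```text
t: 16.3
eef_pos: [634.5, -60.4, 62.9]
ee_rot: [0.736, -0.677, -0.001, 0.001]
contact_force: [-5.1, -1.5, -5.7]
opening: 39.8
grasp_force: 45.0
```

>>> {"name": "step_arm", "arguments": {
  "plan": [
    {"dp": [-0.001,0.01,0],"turn": [0,0,0]},
    {"dp": [-0.001,0.01,0],"turn": [0,0,0]}
  ]
}}

```text
t: 16.5
eef_pos: [634.5, -60.2, 63.0]
ee_rot: [0.736, -0.677, -0.001, 0.002]
contact_force: [-3.7, -7.3, -7.0]
opening: 40.0
grasp_force: 45.0
```

>>> {"name": "step_arm", "arguments": {
  "plan": [
    {"dp": [-0.001,0.01,0],"turn": [0,0,0]},
    {"dp": [-0.001,0.01,0],"turn": [0,0,0]}
  ]
}}

```text
t: 16.7
eef_pos: [634.5, -60.1, 63.2]
ee_rot: [0.736, -0.677, -0.0, 0.003]
contact_force: [-3.6, -10.9, -5.1]
opening: 39.8
grasp_force: 45.0
```

>>> {"name": "step_arm", "arguments": {
  "plan": [
    {"dp": [-0.001,0.01,0],"turn": [0,0,0]},
    {"dp": [-0.001,0.01,0],"turn": [0,0,0]}
  ]
}}

```text
t: 16.9
eef_pos: [634.5, -59.9, 63.6]
ee_rot: [0.736, -0.677, 0.0, 0.003]
contact_force: [-2.2, -15.6, -4.4]
opening: 39.8
grasp_force: 45.0
```

>>> {"name": "step_arm", "arguments": {
  "plan": [
    {"dp": [0,-0.01,-0.01],"turn": [0,0,0]},
    {"dp": [0,-0.01,-0.014],"turn": [0,0,0]}
  ]
}}

```text
t: 17.1
eef_pos: [634.5, -60.2, 62.4]
ee_rot: [0.736, -0.677, 0.0, 0.002]
contact_force: [-5.7, -10.2, 1.4]
opening: 39.7
grasp_force: 45.0
```

>>> {"name": "step_arm", "arguments": {
  "plan": [
    {"dp": [0.002,0,-0.01],"turn": [0,0,0]},
    {"dp": [0.003,0,-0.014],"turn": [0,0,0]}
  ]
}}

```text
t: 17.3
eef_pos: [634.5, -60.2, 61.4]
ee_rot: [0.736, -0.677, -0.0, 0.003]
contact_force: [-9.3, -9.3, 7.0]
opening: 39.8
grasp_force: 45.0
```

>>> {"name": "step_arm", "arguments": {
  "plan": [
    {"dp": [0,0,-0.007],"turn": [0,0,0]},
    {"dp": [0,0,-0.007],"turn": [0,0,0]}
  ]
}}

```text
t: 17.5
eef_pos: [634.5, -60.3, 61.4]
ee_rot: [0.736, -0.677, 0.0, 0.003]
contact_force: [-9.1, -9.1, 8.5]
opening: 39.7
grasp_force: 45.0
```

>>> {"name": "step_arm", "arguments": {
  "plan": [
    {"dp": [0,0,0],"turn": [0,0,0]},
    {"dp": [0,0,0],"turn": [0,0,0]},
    {"dp": [0,0,0],"turn": [0,0,0]},
    {"dp": [0,0,0],"turn": [0,0,0]}
  ],
  "gripper": -0.38
}}

```text
t: 17.9
eef_pos: [638.5, -56.5, 59.7]
ee_rot: [0.736, -0.676, 0.002, -0.002]
contact_force: [0.4, -1.0, -0.7]
opening: 58.3
grasp_force: 0.0
```

>>> {"name": "step_arm", "arguments": {
  "plan": [
    {"dp": [0,0,0.2],"turn": [0,0,0]},
    {"dp": [0,0,0.5],"turn": [0,0,0]},
    {"dp": [0,0.3,0.8],"turn": [0,0,0]},
    {"dp": [0,0.6,0.8],"turn": [0,0,0]},
    {"dp": [0,0.9,0.8],"turn": [0,0,0]}
  ]
}}

```text
t: 18.4
eef_pos: [638.5, 79.3, 182.2]
ee_rot: [0.736, -0.677, 0.002, -0.004]
contact_force: [0.8, 0.6, 0.3]
opening: 59.9
grasp_force: 0.0
```

>>> {"name": "step_arm", "arguments": {
  "plan": [
    {"dp": [0,0.33,0],"turn": [0,0,0]},
    {"dp": [0,0.5,0],"turn": [0,0,0]},
    {"dp": [0,0.5,0],"turn": [0,0,0]},
    {"dp": [0,0.5,0],"turn": [0,0,0]}
  ]
}}

```text
t: 18.8
eef_pos: [636.6, 153.5, 178.6]
ee_rot: [0.737, -0.676, 0.0, -0.001]
contact_force: [-0.8, -0.6, 0.1]
opening: 60.0
grasp_force: 0.0
```

Run:
```python
from bench import r
import cv2,pickle;from h import *
s=r.get_state();c=r.camera("wrist");D=r.camera("side");pickle.dump((s,c,D),open("w4.pkl","wb"));print(s["t"],s["eef_pos"],s["ee_rot"])
a=cv2.resize(c["image"][:200,200:500,::-1],None,fx=2.6,fy=2.6,interpolation=cv2.INTER_CUBIC)
cv2.imwrite("pics/w4.png",a)
```

```text
18.8 [636.60556418 153.50260611 178.59544052] [ 7.36714201e-01 -6.76203814e-01  3.68392129e-04 -6.73246178e-04]
```

View pics/w4.png

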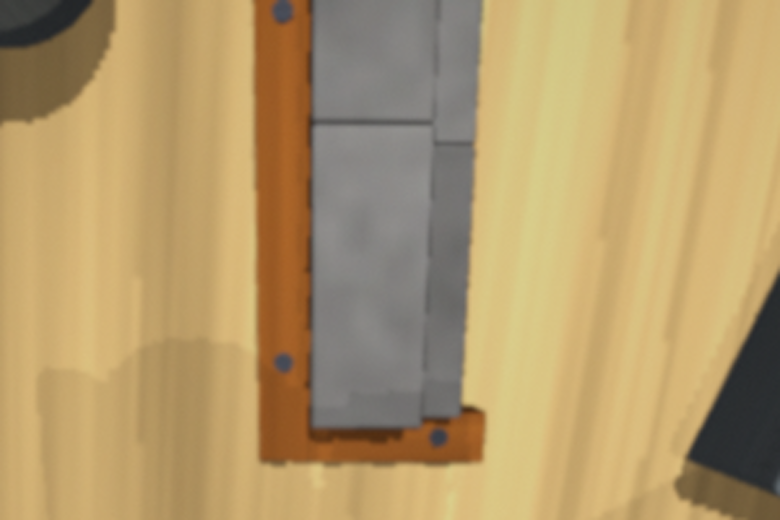

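The wrist picture shows both pieces flush on the long batten (common back edge at crop x≈311). There is a hairline joint at crop row 122, and the short piece's end is over the short batten's inner edge at rows 420-430. I'll check this numerically.

Run:
```python
import pickle;from h import *
np.set_printoptions(precision=1,suppress=True)
s,c,D=pickle.load(open("w4.pkl","rb"))
f=lambda x,y:(200+x/2.6,y/2.6)
a=np.radians(4.8);u=np.array([np.cos(a),np.sin(a)]);v=np.array([-u[1],u[0]])
pts=[("short end back",311,428,75),("short end front",421,425,75),("joint back",312,122,75),("joint front",433,122,75),("joint step mid",434,143,45),("joint step out",474,143,45),("step end out",461,415,45),("long back far",312,2,75),("batten out corner",260,462,25),("batten short-end outer",482,462,25),("short batten end inner",484,412,25),("long batten outer far",254,2,25)]
P=[onz(c,[f(x,y)],[z],s)[0,:2] for _,x,y,z in pts]
o=P[8]-22*u-22*v
for p,q in zip(pts,P): print(p[0],np.array([(q-o)@u,(q-o)@v]))
g=c["image"][:,:,:].mean(2)
for col in (330,345,358):print(col,g[42:53,col].round(0))
for col in (371,377):print(col,g[50:60,col].round(0))
for row in (20,70,100,130,150):print(row,g[row,312:326].round(0))
```

```text
short end back [ 0.1 -0.5]
short end front [-39.1  -1.7]
joint back [   0.1 -100.3]
joint front [ -39.  -100.5]
joint step mid [ -44.3 -100.5]
joint step out [ -58.9 -100.6]
step end out [-59.4  -1.3]
long back far [   0.3 -135. ]
batten out corner [22. 22.]
batten short-end outer [-73.8  21.7]
short batten end inner [-73.3   0.1]
long batten outer far [  21.9 -153.4]
330 [128. 128. 124. 111.  92.  94. 122. 138. 140. 139. 139.]
345 [131. 130. 127. 116.  95.  93. 121. 137. 140. 140. 140.]
358 [133. 133. 131. 121. 100.  95. 121. 140. 142. 141. 140.]
371 [130. 131. 132. 125. 108.  98. 110. 114. 113. 112.]
377 [131. 132. 132. 127. 108.  97. 106. 114. 113. 113.]
20 [ 98.  98.  96.  92.  90.  84.  71.  69.  97. 122. 130. 131. 130. 129.]
70 [101.  99.  97.  92.  91.  84.  69.  72. 101. 123. 130. 131. 131. 134.]
100 [101. 100.  97.  93.  91.  85.  69.  69.  98. 121. 130. 133. 134. 135.]
130 [ 99.  99.  96.  94.  92.  93.  91.  94. 107. 121. 127. 128. 128. 128.]
150 [ 91.  90.  91.  91.  90.  88.  84.  88. 104. 119. 125. 126. 126. 126.]
```

Everything measures within about 1 mm. The backs are at x≈0 and the short end at y≈-1. The joint is at y=-100.4, which matches a 100 mm piece in the corner. The arm is well clear, so I'm handing in.

```bash
python3 -c "
from bench import r
print(r.get_state()['contact_force']);print(r.finish_job())"
```

```text
[-0.62143741  0.58144277  0.15237817]
the job is handed in; nothing more can be done
None
```

The short kerb is in the corner against both battens and the long kerb is butted to it along the long batten, both within about 1 mm by the wrist camera; the other things were left alone and the job is handed in, though it returned no verdict.

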